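# Unlatch the violet cash box in the mask workshop

### The job

Take the orange-handled release key out of its wooden stand and push its rod down through the yellow-rimmed slot of the violet cash box, so that it presses the hidden latch tab and the drawer comes open. Push the key fully home, until its black collar sits on the yellow guide, then let go and leave it standing there upright. Leave the green cash box latched.

Things in the scene. Friction and masses are not known exactly. Their poses are not given: they have to be found in the camera images.
- key: Release key, 120 g, upright. Origin: lower tip; z up the key. Steel rod 10 mm thick, 90 mm long; black collar 60 mm wide, at z 90-98 mm; square orange handle 26 x 26 mm, sides along x and y, at z 98-158 mm. It starts hanging by its collar in a fixed wooden stand (80 x 80 mm, 100 mm tall, hole 18 mm wide), its tip 10 mm above the table: lift it straight up by 100 mm or more to free it.
- violet_box_slot (a point): Slot of the fixed violet box (200 x 160 mm, lid 95 mm high): centre of its yellow guide's mouth, at the guide's flat top, 110 mm above the table. x: to the drawer, away from the robot; y: along the slot. The guide is a funnel from 40 (x) by 66 mm (y) down to the slot, 24 by 50 mm, with a flat rim 6 mm wide. The rod enters at any yaw. The latch tab lies under all of it, 78 mm below this point.
- latch (a joint): Latch tab of the violet box: downward travel in m, 0 at the start, end stop at 0.015. With the key fully home (collar on the guide) it reads about 0.012. It resists with about 5 N and stays where it is pushed; it drives the drawer out by three times its travel (about 36 mm).
- green_latch (a joint): The same tab of the green box: 0 at the start, to be left there. The green box is alike in shape, with the same guide, and stands about 0.2 to 0.35 m to the left or right of the violet one (they change places).

How it is judged:
On the way:
1. the latch tab of the violet box is pressed by the key held in the fingers (value of joint latch above 0.006 m and contact force between the fingers and key above 1 N and horizontal distance between key and violet_box_slot below 0.032 m and z of key in the frame of violet_box_slot below -0.08 m), for 0.1 s.
At the end, for the whole second after the job is handed in: The key stands at rest in the violet box's slot, released, its tip at least 84 mm below the guide's top (collar within 6 mm of the guide), within 32 mm of the slot's centre in plan and within 0.2 rad of upright; the violet latch is pressed by more than 6 mm and the green one by less than 2 mm (value of joint latch above 0.006 m and horizontal distance between key and violet_box_slot below 0.032 m and z of key in the frame of violet_box_slot below -0.084 m and angle between key's own z axis and vertical below 0.2 rad and linear speed of key below 0.02 m/s and value of joint green_latch below 0.002 m); the robot touches nothing.
It fails at once if the green box's latch is pressed (value of joint green_latch above 0.003 m).
It also fails if it takes over 42 s, if anything falls off the work surface, if the arm or the gripper's body presses on something with over 40 N, if the wrist force passes 120 N, or if a joint passes its speed limit or range.

### The arm

A 7-joint arm with a two-finger parallel gripper is mounted at the origin on the work surface. World frame = base frame: x ahead of the robot, y to its left, z up, the work surface at z = 0. Lengths are in m, angles in rad, forces in N, time in s.
With the tool pointing down it reaches from about 0.35 to 0.9 m from the base axis. Payload 7.2 kg.
Tool frame: the origin (TCP) lies where the fingers leave the gripper's body, on its centre line; the fingertips stand 80 mm ahead of it and the grasp point (between the pads) lies 61 mm ahead of it; z points along the fingers, y is the line along which they close (so a half turn about z gives the same grasp; the last joint's range is limited). The gripper opens to 88 mm and grips with 3 to 60 N. Pads are 20 mm wide; open, the fingers measure 115 mm over their backs; the gripper's body (75 mm by 178 mm) begins 61 mm behind the grasp point.
Start: joints at [1.07, 0.411, -0.013, 1.596, 0.006, 1.134, -0.082], TCP at [0.262, -0.567, 0.303] pointing down, gripper open.
Joint ranges: [-2.95, 2.95], [-0.29, 1.99], [-1.47, 1.44], [0.14, 2.54], [-1.03, 4.17], [0.13, 1.85], [-2.86, 2.86]. Speed limits (rad/s): [2.39, 2.39, 3.01, 3.01, 3.14, 3.14, 3.14].

### API

Orientations are given as a unit quaternion [w, x, y, z].
In Python, from workcell import telemetry, optics, order gives the robot as it stands.
- The arm moves only by the tool carry_out, never from a script. Its argument "steps" is a list of rows, each an object of numbers: "tx", "ty", "tz": the shift along the tool's x, y, z in cm; "twist": the turn about the tool's z in rad. In form: [{"tx": .., "ty": .., "tz": .., "twist": ..}, ...]. A call has 1 to 20 rows; each row is the pose to reach, as a shift and turn from the pose commanded when the call began, along the tool's axes at that moment; what a row does not reach only later rows make up. A row lasts 1/8 s, in which the tool goes at most 62.5 mm and 10.7 degrees, less where a joint would pass 70% of its speed; a pose out of reach is approached as far as the arm can. A call with a gripper value outside its range is refused whole. "grip" is the opening, from -1 (shut) to 1 (fully open), set as the call begins (left out, the last holds). The fingers move at their own pace and stop on an object; "force" is the grip in N (left out, the last holds). Time passes only in rows, so rows that repeat a pose let the fingers close. It gives the time, the measured TCP pose, the force, the opening and the grip force at its end, in the units of the state.
- telemetry.observe(): the state, without advancing time (a new reading comes with each control period).
- optics.grab_frame(name): name is "scene" or "side" or "wrist"; returns (picture, depth): 400x640x3 uint8, red, green, blue; 400x640 float32, m along the optical axis (not along the pixel's ray), 0 where there is no reading.
- optics.get_calibration(name): a dict with "vertical_fov" (degrees; the focal length in pixels is half the picture's height over the tangent of half this angle, whatever the lens; pixels are square), "cx", "cy" (the principal point, pixels), "k1" (the pictures are not rectified: a ray, as slopes to the right and down, at radius r is drawn at 1 + k1 r^2 times it, then the intrinsics apply), "rvec" (rotation vector, rad) and "tvec" (3), from world to camera coordinates, as OpenCV has them; the wrist camera has in their place "T_tool_cam" (4x4, takes a point from camera to tool coordinates, whose origin is the TCP and whose axes are the flange's). Camera axes: x right, y down, z forward; pixel columns grow to the right and rows downward; lengths in m; the calibration is good to about 2 mm. A picture is of the moment at which its call begins: read the wrist's pose just before it. get_calibration takes no time and is no camera call.
- order.close_job(): hands the job in; it is judged then, once.
The state is a dict: "t": time; "joint_positions": joint angles; "joint_velocities": joint speeds; "joint_efforts": joint torques, N m; "eef_pos": TCP position; "tcp_rot": TCP orientation; "wrist_force": force on the tool from outside, world axes, zero at the start; "ft_torque": the same for the moment, N m; "gripper_width": finger opening in m; "gripper_force": force on a finger pad.
Only numpy, scipy, OpenCV 4.12 (cv2) and the standard library are available. Lean on these libraries where they do the work, as an engineer would, in place of code of your own. Each camera call takes 0.05 s, during which the arm holds its last target. There are 200 camera calls.

## Working session

There is one attempt and no reset: what is moved stays moved. The work goes in short steps, Python scripts to look and compute and a tool call to move; the robot and the scene stay as the last step left them, time stands still between calls to the robot, and variables do not carry over. Pictures are saved under pics/ and viewed, at most 10 in all, crops included, and the job is handed in when it is done.

Besides the shell and the picture viewer there is one more tool, called after "Call:" by a JSON object that holds its "api" and its "payload", one argument or row to a line. carry_out: Moves the arm, as the interface text tells. Its arguments: {"type":"object","properties":{"steps":{"type":"array","items":{"type":"object","properties":{"tx":{"type":"number"},"ty":{"type":"number"},"tz":{"type":"number"},"twist":{"type":"number"}}}},"grip":{"type":"number"},"force":{"type":"number"}},"required":["steps"]}

```bash
mkdir -p pics
cat > h.py <<'E'
import numpy as np, cv2
from workcell import telemetry, optics, order
from scipy.spatial.transform import Rotation as R
def K(c):
    f=200/np.tan(np.radians(c["vertical_fov"])/2)
    return f
def cam_pose(n,s=None):
    c=optics.get_calibration(n)
    if n=="wrist":
        q=s["tcp_rot"]; T=np.eye(4); T[:3,:3]=R.from_quat([q[1],q[2],q[3],q[0]]).as_matrix(); T[:3,3]=s["eef_pos"]
        T=T@np.array(c["T_tool_cam"]); return c,T[:3,:3],T[:3,3]
    M=R.from_rotvec(np.ravel(c["rvec"])).as_matrix(); return c,M.T,-M.T@np.ravel(c["tvec"])
def slopes(c,uv):
    d=(np.atleast_2d(uv)-[c["cx"],c["cy"]])/K(c); r0=np.linalg.norm(d,axis=1,keepdims=True); r=r0.copy()
    for _ in range(30): r=r0/(1+c["k1"]*r*r)
    return d*np.where(r0>0,r/np.maximum(r0,1e-12),1)
def on_plane(n,uv,z,s=None):
    c,A,o=cam_pose(n,s); m=slopes(c,uv); d=np.c_[m,np.ones(len(m))]@A.T
    return o+d*((z-o[2])/d[:,2:3])
def cloud(n,depth,s=None):
    c,A,o=cam_pose(n,s); v,u=np.mgrid[:400,:640]; m=slopes(c,np.c_[u.ravel(),v.ravel()])
    P=np.c_[m,np.ones(len(m))]*depth.reshape(-1,1); return (P@A.T+o).reshape(400,640,3)
def grab(n):
    s=telemetry.observe(); p,d=optics.grab_frame(n); return s,p,d
def save(n,p): cv2.imwrite("pics/"+n+".png",p[:,:,::-1])
E
python3 - <<'E'
from h import *
for n in("scene","side"):
    s,p,d=grab(n); save(n,p); np.savez(n,p=p,d=d); print(n,cam_pose(n)[2],(d>0).mean())
    W=cloud(n,d); hsv=cv2.cvtColor(p,cv2.COLOR_RGB2HSV)
    for nm,lo,hi in(("orange",5,18),("yellow",22,34),("green",45,85),("violet",120,155)):
        m=cv2.inRange(hsv,(lo,110,60),(hi,255,255)); k,l,st,ce=cv2.connectedComponentsWithStats(m)
        for i in range(1,k):
            if st[i,4]>60:
                q=W[(l==i)&(d>0)]
                print(nm,st[i],ce[i].round(1),np.percentile(q,[5,50,95],axis=0).round(3).tolist() if len(q) else "")
s=telemetry.observe();print(s)
E
```

```text
scene [ 0.9518277  -0.04235706  0.72500104] 0.995875
orange [  0   0  24  27 384] [ 8.5 13. ] [[0.263, -0.553, 0.347], [0.273, -0.537, 0.36], [0.282, -0.523, 0.389]]
orange [19  0 16  6 68] [25.9  2. ] [[-1.312, -1.573, -0.44], [-1.302, -1.547, -0.424], [-1.295, -1.505, -0.407]]
orange [     0      0    640    400 206636] [319.9 200.2] [[-0.177, -0.675, -0.002], [0.468, -0.017, 0.0], [0.854, 0.717, 0.003]]
orange [493 139  13  11 105] [498.9 144.4] [[0.355, 0.413, -0.002], [0.37, 0.428, 0.0], [0.382, 0.443, 0.003]]
orange [142 322  12  10  83] [147.1 326.1] [[0.717, -0.355, -0.001], [0.725, -0.346, 0.0], [0.732, -0.338, 0.002]]
orange [171 332  18  12 135] [179.4 337.6] [[0.741, -0.297, -0.002], [0.75, -0.285, 0.001], [0.758, -0.272, 0.002]]
yellow [437 181  44  27 628] [458.  193.1] [[0.54, 0.203, 0.1], [0.554, 0.243, 0.109], [0.593, 0.275, 0.111]]
yellow [ 284  192   48   33 1026] [308.  207.5] [[0.524, -0.074, 0.076], [0.555, -0.036, 0.107], [0.594, -0.001, 0.111]]
green [  0 131  23  33 434] [  8.6 150.5] [[0.287, -0.753, 0.008], [0.298, -0.73, 0.038], [0.307, -0.722, 0.082]]
gre
[... 2662 characters left out ...]
,  1.59689886,  0.00559929,
        1.13431452, -0.08217033]), 'joint_velocities': array([-1.30329796e-03, -1.91731529e-03, -2.44518193e-04, -3.94553569e-03,
       -2.26123516e-04, -2.63993265e-04, -7.19034349e-05]), 'joint_efforts': array([ 1.72293949e-03, -5.89102149e+01,  6.43191934e-01, -2.91711760e+01,
       -5.38646069e-02,  1.44826181e-02,  3.08734866e-05]), 'eef_pos': array([ 0.26197351, -0.56709477,  0.30191532]), 'tcp_rot': array([-6.77317651e-04,  9.76670889e-01,  2.14740488e-01, -1.94891258e-04]), 'wrist_force': array([ 0.73664314,  0.58028706, -0.07617787]), 'ft_torque': array([ 0.01098838,  0.04308334, -0.03610467]), 'gripper_force': 0.0, 'gripper_width': 0.08751548448836076}
```

View pics/scene.png

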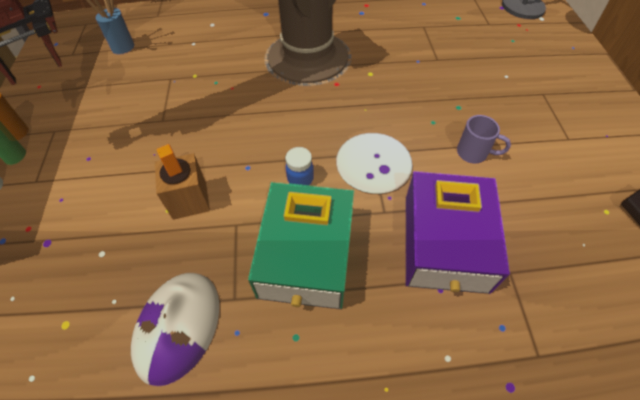

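View pics/side.png

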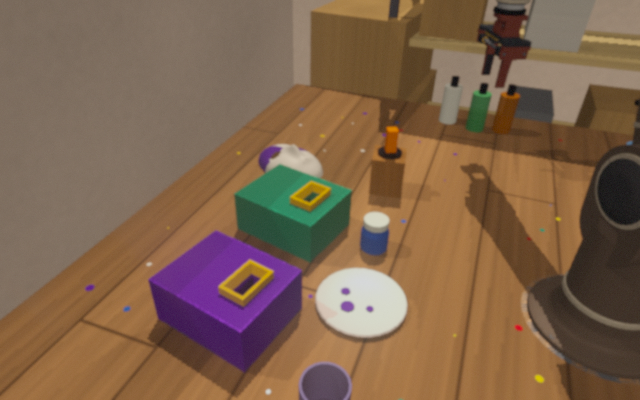

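The scene picture shows the key's orange handle at about (168,160) above the stand at (182,185). The violet box's guide is at (458,195), and the green box's guide at (308,207) lies between them. The side picture agrees: handle (391,140), violet guide (247,282). Next I'll measure both precisely.

Run:
```python
from h import *
H={}
for n in("scene","side"):
    z=np.load(n+".npz"); p,d=z["p"],z["d"]; W=cloud(n,d); hsv=cv2.cvtColor(p,cv2.COLOR_RGB2HSV)
    # key: orange, high, near stand
    x,y,zz=W[...,0],W[...,1],W[...,2]
    roi=(zz>.112)&(zz<.2)&(x>.35)&(x<.6)&(y<-.15)&(y>-.5)
    q=W[roi]; print(n,"handle n",roi.sum(),np.percentile(q,[2,50,98],axis=0).round(4).tolist(), "cols",hsv[roi].mean(0).round())
    top=q[q[:,2]>.162]; print(" top",len(top),top.mean(0).round(4) if len(top) else "", cv2.minAreaRect((top[:,:2]*1e3).astype(np.float32)) if len(top)>4 else "")
    col=W[(zz>.098)&(zz<.112)&(x>.35)&(x<.6)&(y<-.15)&(y>-.5)]; print(" collar",len(col),cv2.minAreaRect((col[:,:2]*1e3).astype(np.float32)), np.median(col[:,2]))
    # guide: yellow pixels cast on z=.110, outer contour
    ym=cv2.inRange(hsv,(15,120,60),(34,255,255))>0
    for nm,lo,hi in(("violet",.12,.35),("green",-.15,.08)):
        g=ym&(zz>.1065)&(zz<.115)&(x>.5)&(x<.63)&(y>lo)&(y<hi)
        r=cv2.minAreaRect((W[g][:,:2]*1e3).astype(np.float32)); print(" guide",nm,g.sum(),np.round(r[0],1),np.round(r[1],1),round(r[2],1),np.median(W[g][:,2]).round(4))
    # handle sides in side view
s=telemetry.observe(); q=s["tcp_rot"]; print(R.from_quat([q[1],q[2],q[3],q[0]]).as_matrix().round(3)); print(optics.get_calibration("wrist"))
```

```text
scene handle n 436 [[0.4446, -0.3008, 0.1133], [0.4652, -0.286, 0.1555], [0.4721, -0.2738, 0.1703]] cols [ 15. 222. 163.]
 top 181 [ 0.4582 -0.2883  0.1678] ((456.2170715332031, -289.2532958984375), (27.39193344116211, 25.64166259765625), 26.883996963500977)
 collar 1120 ((456.1982727050781, -289.9507141113281), (83.7611312866211, 81.32454681396484), 10.578325271606445) 0.10122637041168264
 guide violet 489 [565.2 240. ] [77.8 53.2] 77.9 0.1097
 guide green 517 [565.1 -37.2] [78.3 53.6] 77.6 0.1096
side handle n 311 [[0.4402, -0.2974, 0.1135], [0.4538, -0.2821, 0.1461], [0.4703, -0.2753, 0.1706]] cols [ 15. 244. 159.]
 top 76 [ 0.4546 -0.2865  0.168 ] ((454.3292236328125, -287.6297302246094), (25.844419479370117, 24.884559631347656), 25.126461029052734)
 collar 474 ((456.4264221191406, -290.1411437988281), (82.05487823486328, 82.2274169921875), 10.858132362365723) 0.10282532437576686
 guide violet 599 [566.3 238.8] [80.2 53.8] 78.8 0.1101
 guide green 308 [565.8 -38.3] [81.2 54.3] 76.3 0.1097
[[ 0.908  0.419 -0.001]
 [ 0.419 -0.908  0.001]
 [-0.    -0.001 -1.   ]]
{'vertical_fov': 59.67940137891481, 'cx': 327.34718703488244, 'cy': 200.77934296645947, 'k1': -0.07511656658037798, 'T_tool_cam': array([[ 7.59358031e-04, -9.69456189e-01, -2.45263371e-01,
         6.59148741e-02],
       [ 9.99999699e-01,  6.96440432e-04,  3.43260857e-04,
         3.25360039e-04],
       [-1.61965034e-04, -2.45263558e-01,  9.69456426e-01,
        -8.24853475e-02],
       [ 0.00000000e+00,  0.00000000e+00,  0.00000000e+00,
         1.00000000e+00]])}
```

Call:
{"api": "carry_out", "payload": {
  "steps": [
    {"tx": 2.9, "ty": -1.7},
    {"tx": 6, "ty": -3.5},
    {"tx": 10, "ty": -5.8},
    {"tx": 14, "ty": -8.2},
    {"tx": 18, "ty": -10.5},
    {"tx": 22, "ty": -12.9},
    {"tx": 25.5, "ty": -14.9},
    {"tx": 28, "ty": -16.4},
    {"tx": 29.2, "ty": -17.1},
    {"tx": 29.2, "ty": -17.1},
    {"tx": 29.2, "ty": -17.1}
  ],
  "grip": 1,
  "force": 30
}}

```text
schema error: expected keys tx, ty, tz, twist
```

Run:
```python
from h import *
s,p,d=grab("wrist"); save("w1",p); W=cloud("wrist",d,s); print(s["t"],s["eef_pos"])
x,y,zz=W[...,0],W[...,1],W[...,2]; hsv=cv2.cvtColor(p,cv2.COLOR_RGB2HSV)
near=(abs(x-.4555)<.04)&(abs(y+.2895)<.04)
t=near&(zz>.16)&(zz<.176)&(hsv[...,1]>190)&(hsv[...,0]<20)
print(t.sum(),cv2.minAreaRect((W[t][:,:2]*1e3).astype(np.float32)),np.median(zz[t]))
q=s["tcp_rot"]; M=R.from_quat([q[1],q[2],q[3],q[0]]).as_matrix(); print(M.round(3))
c=np.append(np.array(cv2.minAreaRect((W[t][:,:2]*1e3).astype(np.float32))[0])/1e3,.203); print("delta tool cm",(M.T@(c-s["eef_pos"])*100).round(2))
```

```text
0.1 [ 0.26197351 -0.56709477  0.30191532]
0 ((0.0, 0.0), (0.0, 0.0), 0.0) nan
[[ 0.908  0.419 -0.001]
 [ 0.419 -0.908  0.001]
 [-0.    -0.001 -1.   ]]
delta tool cm [ 1.000e-02 -6.245e+01  9.980e+00]
  return _methods._mean(a, axis=axis, dtype=dtype,
  ret = ret.dtype.type(ret / rcount)
```

View pics/w1.png

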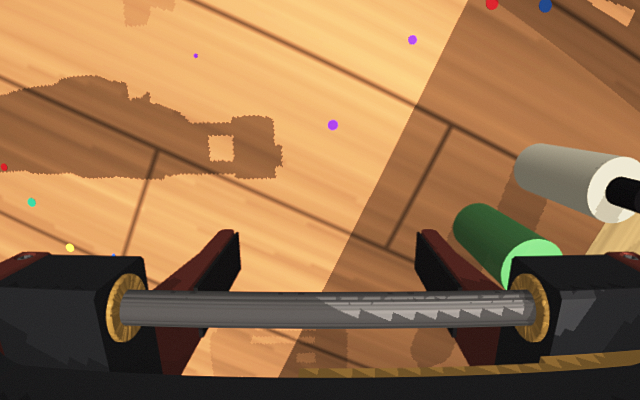

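The call was refused because every row needs all four keys, so the arm didn't move. The wrist picture is just the start view: fingers at columns 235 and 420, no key in sight. I'll resend the move with full rows.

Call:
{"api": "carry_out", "payload": {
  "steps": [
    {"tx": 2.9, "ty": -1.7, "tz": 0, "twist": 0},
    {"tx": 6, "ty": -3.5, "tz": 0, "twist": 0},
    {"tx": 10, "ty": -5.8, "tz": 0, "twist": 0},
    {"tx": 14, "ty": -8.2, "tz": 0, "twist": 0},
    {"tx": 18, "ty": -10.5, "tz": 0, "twist": 0},
    {"tx": 22, "ty": -12.9, "tz": 0, "twist": 0},
    {"tx": 25.5, "ty": -14.9, "tz": 0, "twist": 0},
    {"tx": 28, "ty": -16.4, "tz": 0, "twist": 0},
    {"tx": 29.2, "ty": -17.1, "tz": 0, "twist": 0},
    {"tx": 29.2, "ty": -17.1, "tz": 0, "twist": 0},
    {"tx": 29.2, "ty": -17.1, "tz": 0, "twist": 0}
  ],
  "grip": 1,
  "force": 30
}}

```text
t: 1.52
eef_pos: [0.4546, -0.291, 0.3025]
tcp_rot: [0.0, 0.977, 0.214, -0.0]
wrist_force: [-0.5, 0.0, 0.1]
gripper_width: 0.0877
gripper_force: 0.0
```

Run:
```python
from h import *
s,p,d=grab("wrist"); save("w2",p); W=cloud("wrist",d,s); print(s["t"],s["eef_pos"])
x,y,zz=W[...,0],W[...,1],W[...,2]; hsv=cv2.cvtColor(p,cv2.COLOR_RGB2HSV)
near=(abs(x-.4555)<.04)&(abs(y+.2895)<.04)
t=near&(zz>.162)&(zz<.175)
print(t.sum(), hsv[t].mean(0) if t.any() else "")
if t.sum()>10:
    r=cv2.minAreaRect((W[t][:,:2]*1e3).astype(np.float32)); print(r,np.median(zz[t]))
    q=s["tcp_rot"]; M=R.from_quat([q[1],q[2],q[3],q[0]]).as_matrix(); print("delta tool cm",(M.T@(np.append(np.array(r[0])/1e3,.203)-s["eef_pos"])*100).round(2))
```

```text
1.525 [ 0.45462457 -0.29099785  0.30251805]
1514 [ 11.46169089 208.60369881 232.04887715]
((456.65155029296875, -290.7118225097656), (26.64256477355957, 25.691238403320312), 25.934890747070312) 0.16820224929637553
delta tool cm [0.2  0.06 9.95]
```

View pics/w2.png

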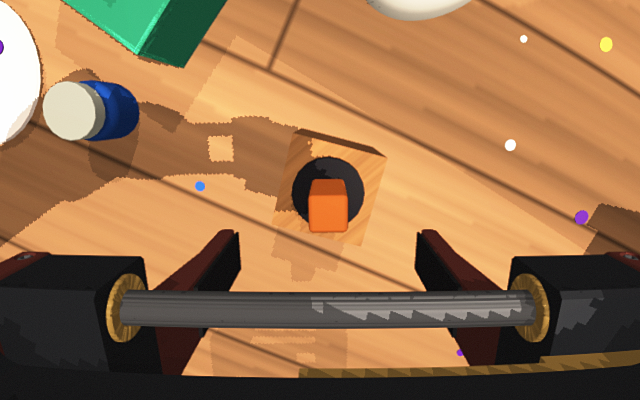

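The wrist view shows the handle's top at (328,212), square with the fingers and midway between them. Its measured size is 26 mm and its height 0.168 m, both as expected. I'll descend and grip.

Call:
{"api": "carry_out", "payload": {
  "steps": [
    {"tx": 0.15, "ty": 0.05, "tz": 1, "twist": 0},
    {"tx": 0.15, "ty": 0.05, "tz": 3, "twist": 0},
    {"tx": 0.15, "ty": 0.05, "tz": 5.5, "twist": 0},
    {"tx": 0.15, "ty": 0.05, "tz": 8, "twist": 0},
    {"tx": 0.15, "ty": 0.05, "tz": 9.5, "twist": 0},
    {"tx": 0.15, "ty": 0.05, "tz": 10, "twist": 0},
    {"tx": 0.15, "ty": 0.05, "tz": 10, "twist": 0},
    {"tx": 0.15, "ty": 0.05, "tz": 10, "twist": 0}
  ],
  "grip": 1,
  "force": 40
}}

```text
t: 2.58
eef_pos: [0.4574, -0.2897, 0.2034]
tcp_rot: [0.0, 0.977, 0.215, 0.0]
wrist_force: [-0.4, 0.2, 0.0]
gripper_width: 0.0876
gripper_force: 0.0
```

Call:
{"api": "carry_out", "payload": {
  "steps": [
    {"tx": 0, "ty": 0, "tz": 0, "twist": 0},
    {"tx": 0, "ty": 0, "tz": 0, "twist": 0},
    {"tx": 0, "ty": 0, "tz": 0, "twist": 0},
    {"tx": 0, "ty": 0, "tz": 0, "twist": 0},
    {"tx": 0, "ty": 0, "tz": 0, "twist": 0},
    {"tx": 0, "ty": 0, "tz": 0, "twist": 0},
    {"tx": 0, "ty": 0, "tz": 0, "twist": 0},
    {"tx": 0, "ty": 0, "tz": 0, "twist": 0}
  ],
  "grip": -1,
  "force": 40
}}

```text
t: 3.58
eef_pos: [0.4571, -0.2895, 0.2026]
tcp_rot: [0.0, 0.977, 0.215, 0.0]
wrist_force: [0.3, 0.0, -0.3]
gripper_width: 0.0258
gripper_force: 40.0
```

Call:
{"api": "carry_out", "payload": {
  "steps": [
    {"tx": 0, "ty": 0, "tz": -1, "twist": 0},
    {"tx": 0, "ty": 0, "tz": -3, "twist": 0},
    {"tx": 0, "ty": 0, "tz": -5, "twist": 0},
    {"tx": 0, "ty": 0, "tz": -7, "twist": 0},
    {"tx": 0, "ty": 0, "tz": -9, "twist": 0},
    {"tx": 0, "ty": 0, "tz": -11, "twist": 0},
    {"tx": 0, "ty": 0, "tz": -13, "twist": 0},
    {"tx": 0, "ty": 0, "tz": -15, "twist": 0},
    {"tx": 0, "ty": 0, "tz": -16, "twist": 0},
    {"tx": 0, "ty": 0, "tz": -16, "twist": 0},
    {"tx": 0, "ty": 0, "tz": -16, "twist": 0}
  ]
}}

```text
t: 4.95
eef_pos: [0.4568, -0.2893, 0.3619]
tcp_rot: [-0.0, 0.977, 0.215, -0.0]
wrist_force: [-0.5, -0.5, -0.6]
gripper_width: 0.0259
gripper_force: 40.0
```

Run:
```python
from h import *
s,p,d=grab("side"); save("s2",p); W=cloud("side",d); print(s["t"],s["eef_pos"],s["gripper_width"],s["wrist_force"])
x,y,zz=W[...,0],W[...,1],W[...,2]
e=s["eef_pos"]
for lo,hi in((.17,.21),(.21,.255),(.255,.27)):
    m=(abs(x-e[0])<.06)&(abs(y-e[1])<.06)&(zz>lo)&(zz<hi); print(lo,m.sum(),np.percentile(W[m],[2,50,98],axis=0).round(4).tolist() if m.any() else "")
q=s["tcp_rot"]; M=R.from_quat([q[1],q[2],q[3],q[0]]).as_matrix()
print("to slot",(M.T@(np.array([.5657,.2395,e[2]])-e)*100).round(2)); print(M.round(3))
save("s2c",cv2.resize(p[40:240,280:500],None,fx=2,fy=2))
```

```text
4.95 [ 0.45675914 -0.28934818  0.36192309] 0.02593195869741099 [-0.46136718 -0.4597911  -0.60523231]
0.17 63 [[0.4502, -0.2927, 0.1719], [0.4543, -0.288, 0.1902], [0.4592, -0.2848, 0.209]]
0.21 71 [[0.4505, -0.2933, 0.2114], [0.4545, -0.2882, 0.2302], [0.4596, -0.2853, 0.2487]]
0.255 205 [[0.4274, -0.3105, 0.2615], [0.4509, -0.2742, 0.2682], [0.481, -0.2599, 0.2697]]
to slot [ 3.207e+01 -4.344e+01  2.000e-02]
[[ 0.908  0.419 -0.001]
 [ 0.419 -0.908  0.001]
 [-0.001 -0.001 -1.   ]]
```

View pics/s2c.png

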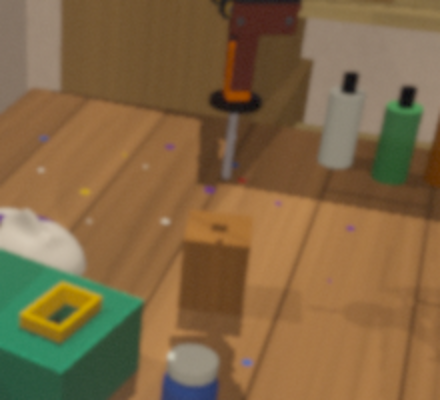

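The crop shows the key hanging upright in the fingers, collar at (235,100) and tip at (227,180), well clear of the stand. Now I'll carry it over to the violet slot.

Call:
{"api": "carry_out", "payload": {
  "steps": [
    {"tx": 1, "ty": -1.3, "tz": 0, "twist": 0},
    {"tx": 3, "ty": -4.1, "tz": 0, "twist": 0},
    {"tx": 5.5, "ty": -7.4, "tz": 0, "twist": 0},
    {"tx": 8, "ty": -10.8, "tz": 0, "twist": 0},
    {"tx": 10.5, "ty": -14.2, "tz": 0, "twist": 0},
    {"tx": 13, "ty": -17.6, "tz": 0, "twist": 0},
    {"tx": 15.5, "ty": -21, "tz": 0, "twist": 0},
    {"tx": 18, "ty": -24.4, "tz": 0, "twist": 0},
    {"tx": 20.5, "ty": -27.8, "tz": 0, "twist": 0},
    {"tx": 23, "ty": -31.1, "tz": 0, "twist": 0},
    {"tx": 25.5, "ty": -34.5, "tz": 0, "twist": 0},
    {"tx": 28, "ty": -37.9, "tz": 0, "twist": 0},
    {"tx": 30, "ty": -40.6, "tz": 0, "twist": 0},
    {"tx": 31.5, "ty": -42.6, "tz": 0, "twist": 0},
    {"tx": 32.1, "ty": -43.4, "tz": 0, "twist": 0},
    {"tx": 32.1, "ty": -43.4, "tz": 0, "twist": 0},
    {"tx": 32.1, "ty": -43.4, "tz": 0, "twist": 0},
    {"tx": 32.1, "ty": -43.4, "tz": 0, "twist": 0}
  ]
}}

```text
t: 7.25
eef_pos: [0.5666, 0.2379, 0.3628]
tcp_rot: [0.0, 0.977, 0.214, 0.0]
wrist_force: [-0.4, -0.3, -0.8]
gripper_width: 0.0256
gripper_force: 40.0
```

Run:
```python
from h import *
s=telemetry.observe(); e=s["eef_pos"]; print(s["t"],e,s["gripper_width"]); T=[]
for n in("scene","side"):
    s,p,d=grab(n); save(n+"3",p); W=cloud(n,d); x,y,zz=W[...,0],W[...,1],W[...,2]; hsv=cv2.cvtColor(p,cv2.COLOR_RGB2HSV)
    for lo,hi in((.165,.19),(.19,.22),(.22,.25)):
        m=(abs(x-e[0])<.03)&(abs(y-e[1])<.03)&(zz>lo)&(zz<hi); print(n,lo,m.sum(),np.median(W[m],axis=0).round(4) if m.any() else "", W[m][:,2].min().round(3) if m.any() else "")
    g=(cv2.inRange(hsv,(15,120,60),(34,255,255))>0)&(zz>.1065)&(zz<.115)&(x>.5)&(x<.63)&(y>.12)&(y<.35)
    r=cv2.minAreaRect((W[g][:,:2]*1e3).astype(np.float32)); print(n,g.sum(),r)
```

```text
7.25 [0.56656209 0.23794915 0.3628243 ] 0.025636636773839018
scene 0.165 47 [0.5689 0.2357 0.1804] 0.17
scene 0.19 77 [0.5682 0.2355 0.205 ] 0.19
scene 0.22 35 [0.5684 0.2355 0.2268] 0.22
scene 490 ((565.3173217773438, 239.90689086914062), (78.02896118164062, 52.2822265625), 78.75989532470703)
side 0.165 59 [0.5638 0.2401 0.1811] 0.171
side 0.19 105 [0.5641 0.2402 0.2056] 0.19
side 0.22 81 [0.564  0.2403 0.2319] 0.22
side 603 ((566.4321899414062, 239.17715454101562), (79.03851318359375, 53.00606155395508), 78.42533111572266)
```

View pics/side3.png

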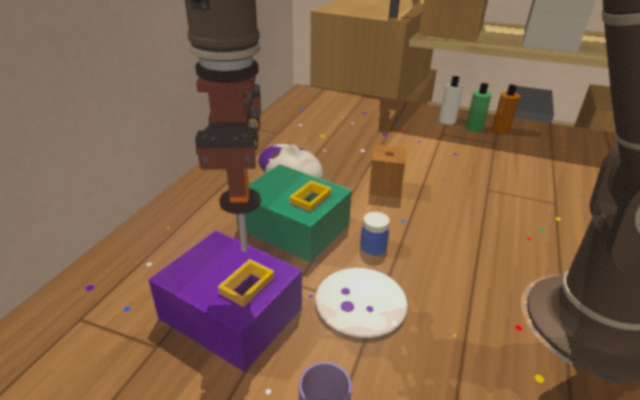

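The side view shows the rod hanging above the violet guide, tip at about (244,250) and guide at (247,282). Both views put the rod's axis within 2 mm of the slot's centre and its tip at z ≈ 0.170. I'll go down in stages.

Call:
{"api": "carry_out", "payload": {
  "steps": [
    {"tx": 0, "ty": -0.1, "tz": 1, "twist": 0},
    {"tx": 0, "ty": -0.1, "tz": 2.5, "twist": 0},
    {"tx": 0, "ty": -0.1, "tz": 4, "twist": 0},
    {"tx": 0, "ty": -0.1, "tz": 5.5, "twist": 0},
    {"tx": 0, "ty": -0.1, "tz": 7, "twist": 0},
    {"tx": 0, "ty": -0.1, "tz": 8.5, "twist": 0},
    {"tx": 0, "ty": -0.1, "tz": 10, "twist": 0},
    {"tx": 0, "ty": -0.1, "tz": 11.5, "twist": 0},
    {"tx": 0, "ty": -0.1, "tz": 12.5, "twist": 0},
    {"tx": 0, "ty": -0.1, "tz": 13, "twist": 0},
    {"tx": 0, "ty": -0.1, "tz": 13, "twist": 0}
  ]
}}

```text
t: 8.72
eef_pos: [0.566, 0.24, 0.2325]
tcp_rot: [-0.0, 0.977, 0.215, -0.0]
wrist_force: [0.1, 0.2, -0.4]
gripper_width: 0.0261
gripper_force: 40.0
```

Call:
{"api": "carry_out", "payload": {
  "steps": [
    {"tx": 0, "ty": 0, "tz": 0.3, "twist": 0},
    {"tx": 0, "ty": 0, "tz": 0.6, "twist": 0},
    {"tx": 0, "ty": 0, "tz": 0.9, "twist": 0},
    {"tx": 0, "ty": 0, "tz": 1.2, "twist": 0},
    {"tx": 0, "ty": 0, "tz": 1.5, "twist": 0},
    {"tx": 0, "ty": 0, "tz": 1.7, "twist": 0},
    {"tx": 0, "ty": 0, "tz": 1.7, "twist": 0}
  ]
}}

```text
t: 9.6
eef_pos: [0.5661, 0.24, 0.2154]
tcp_rot: [-0.0, 0.977, 0.215, 0.0]
wrist_force: [0.3, -0.3, 1.4]
gripper_width: 0.0258
gripper_force: 40.0
```

Call:
{"api": "carry_out", "payload": {
  "steps": [
    {"tx": 0, "ty": 0, "tz": 0.1, "twist": 0},
    {"tx": 0, "ty": 0, "tz": 0.2, "twist": 0},
    {"tx": 0, "ty": 0, "tz": 0.3, "twist": 0},
    {"tx": 0, "ty": 0, "tz": 0.3, "twist": 0}
  ]
}}

```text
t: 10.1
eef_pos: [0.5661, 0.24, 0.2127]
tcp_rot: [-0.0, 0.977, 0.215, 0.0]
wrist_force: [-0.2, -0.8, 3.1]
gripper_width: 0.0256
gripper_force: 40.0
```

Run:
```python
from h import *
s,p,d=grab("scene"); save("sc4",cv2.resize(p[100:320,360:580],None,fx=2,fy=2)); W=cloud("scene",d); print(s["t"],s["eef_pos"],s["wrist_force"])
e=s["eef_pos"]; x,y,zz=W[...,0],W[...,1],W[...,2]
hsv=cv2.cvtColor(p,cv2.COLOR_RGB2HSV)
m=(abs(x-e[0])<.04)&(abs(y-e[1])<.04)&(hsv[...,2]<60)&(zz<.14)&(zz>.1); print("collar",m.sum(),np.percentile(zz[m],[5,50,95]) if m.any() else "")
z0=np.load("scene.npz"); print("drawer dx (front) ",[(np.percentile(A[(A[...,2]>.02)&(A[...,2]<.09)&(A[...,1]>.12)&(A[...,1]<.3)&(A[...,0]>.6)][:,0],[90,98])).round(4) for A in(cloud("scene",z0["d"]),W)])
```

```text
10.1 [0.56612529 0.24004864 0.21266785] [-0.1505387  -0.80971392  3.14539838]
collar 289 [0.11474889 0.11794868 0.1200879 ]
drawer dx (front)  [array([0.7199, 0.7231]), array([0.7519, 0.7564])]
```

View pics/sc4.png

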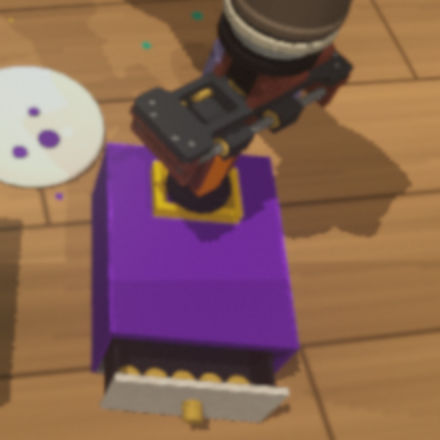

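The drawer stands open by about 33 mm, and the collar at (200,190) is level with the yellow guide (its top at 0.118 m). I'll press a little further to be sure it's seated.

Call:
{"api": "carry_out", "payload": {
  "steps": [
    {"tx": 0, "ty": 0, "tz": 0.05, "twist": 0},
    {"tx": 0, "ty": 0, "tz": 0.1, "twist": 0},
    {"tx": 0, "ty": 0, "tz": 0.15, "twist": 0},
    {"tx": 0, "ty": 0, "tz": 0.15, "twist": 0}
  ]
}}

```text
t: 10.65
eef_pos: [0.5661, 0.2401, 0.2126]
tcp_rot: [0.0, 0.977, 0.215, 0.0]
wrist_force: [-2.5, -3.0, 15.0]
gripper_width: 0.0259
gripper_force: 40.0
```

The collar is seated: the force rose to 15 N with no further travel. I'll ease off, open the fingers and retreat straight up.

Call:
{"api": "carry_out", "payload": {
  "steps": [
    {"tx": 0, "ty": 0, "tz": -0.1, "twist": 0},
    {"tx": 0, "ty": 0, "tz": -0.1, "twist": 0}
  ]
}}

```text
t: 10.9
eef_pos: [0.5661, 0.24, 0.2127]
tcp_rot: [0.0, 0.977, 0.215, 0.0]
wrist_force: [-0.8, -1.4, 7.8]
gripper_width: 0.0257
gripper_force: 40.0
```

Call:
{"api": "carry_out", "payload": {
  "steps": [
    {"tx": 0, "ty": 0, "tz": 0, "twist": 0},
    {"tx": 0, "ty": 0, "tz": 0, "twist": 0},
    {"tx": 0, "ty": 0, "tz": 0, "twist": 0},
    {"tx": 0, "ty": 0, "tz": 0, "twist": 0},
    {"tx": 0, "ty": 0, "tz": 0, "twist": 0},
    {"tx": 0, "ty": 0, "tz": 0, "twist": 0},
    {"tx": 0, "ty": 0, "tz": 0, "twist": 0},
    {"tx": 0, "ty": 0, "tz": 0, "twist": 0}
  ],
  "grip": 1
}}

```text
t: 11.9
eef_pos: [0.566, 0.24, 0.2122]
tcp_rot: [0.0, 0.977, 0.215, 0.0]
wrist_force: [0.1, 0.2, 0.9]
gripper_width: 0.0874
gripper_force: 0.0
```

Call:
{"api": "carry_out", "payload": {
  "steps": [
    {"tx": 0, "ty": 0, "tz": -0.5, "twist": 0},
    {"tx": 0, "ty": 0, "tz": -1.5, "twist": 0},
    {"tx": 0, "ty": 0, "tz": -3, "twist": 0},
    {"tx": 0, "ty": 0, "tz": -5, "twist": 0},
    {"tx": 0, "ty": 0, "tz": -7, "twist": 0},
    {"tx": 0, "ty": 0, "tz": -9, "twist": 0},
    {"tx": 0, "ty": 0, "tz": -11, "twist": 0},
    {"tx": 0, "ty": 0, "tz": -13, "twist": 0},
    {"tx": 0, "ty": 0, "tz": -15, "twist": 0},
    {"tx": 0, "ty": 0, "tz": -15, "twist": 0},
    {"tx": 0, "ty": 0, "tz": -15, "twist": 0}
  ]
}}

```text
t: 13.28
eef_pos: [0.5658, 0.2399, 0.3619]
tcp_rot: [0.0, 0.977, 0.215, -0.0]
wrist_force: [0.2, -0.1, -0.4]
gripper_width: 0.0878
gripper_force: 0.0
```

Run:
```python
from h import *
z0=np.load("scene.npz")
for n in("scene","side"):
    s,p,d=grab(n); save(n+"5",p); W=cloud(n,d); x,y,zz=W[...,0],W[...,1],W[...,2]; hsv=cv2.cvtColor(p,cv2.COLOR_RGB2HSV)
    m=(abs(x-.566)<.04)&(abs(y-.24)<.04)&(zz>.165)&(zz<.185); print(n,s["t"],"top",m.sum(),W[m].mean(0).round(4) if m.any() else "", cv2.minAreaRect((W[m][:,:2]*1e3).astype(np.float32)) if m.sum()>4 else "")
    c=(abs(x-.566)<.04)&(abs(y-.24)<.04)&(zz>.112)&(zz<.124)&(hsv[...,2]<70); print("collar",c.sum(),np.median(zz[c]),cv2.minAreaRect((W[c][:,:2]*1e3).astype(np.float32)))
    if n=="scene": print("front",[(np.percentile(A[(A[...,2]>.02)&(A[...,2]<.09)&(A[...,1]>a)&(A[...,1]<b)&(A[...,0]>.6)][:,0],[90,98])).round(4) for A in(cloud("scene",z0["d"]),W) for a,b in((.12,.3),(-.14,.06))])
print(s["wrist_force"],s["gripper_width"])
```

```text
scene 13.275 top 268 [0.5678 0.238  0.1756] ((565.6874389648438, 239.71006774902344), (26.028886795043945, 28.858505249023438), 22.792146682739258)
collar 341 0.11809645998430629 ((569.5687866210938, 237.33258056640625), (54.60796356201172, 49.02500915527344), 55.93598175048828)
front [array([0.7199, 0.7231]), array([0.72  , 0.7228]), array([0.752 , 0.7565]), array([0.72 , 0.723])]
side 13.325 top 280 [0.5631 0.2435 0.1754] ((565.0692749023438, 240.5690460205078), (25.859315872192383, 25.345802307128906), 25.40156364440918)
collar 396 0.11847147770511302 ((561.662353515625, 244.40562438964844), (52.462520599365234, 48.72676467895508), 30.41219711303711)
[ 0.06788206 -0.48361496 -0.17588431] 0.08779591541464894
```

View pics/scene5.png

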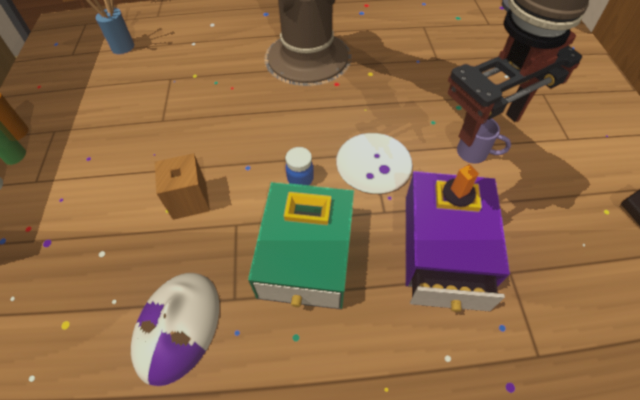

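The key stands upright in the violet guide at (460,190), collar flat on it, with the drawer open at (457,297). The green box is unchanged and the fingers are clear of the key. I'm handing in.

```bash
python3 -c "
from workcell import order
print(order.close_job())"
```

```text
the job is handed in; nothing more can be done
None
```

The release key stands upright and released, fully home in the violet slot with the violet drawer open by about 33 mm; the green box looked unchanged, and the job was handed in at about 13 s, though the judge's verdict was not shown.

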